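# Put away the pile on the neon bench

## Robot

A 6-joint arm with a two-finger parallel gripper is mounted at the origin on the work surface. World frame = base frame: x ahead of the robot, y to its left, z up, the work surface at z = 0. Lengths are in m, angles in rad, forces in N, time in s.
With the tool pointing down it reaches from about 0.35 to 0.775 m from the base axis. Payload 5.5 kg.
Tool frame: the origin (TCP) lies at the very end of the fingers, on their centre line; the grasp point (between the pads) lies env.hold_point_z behind it (env.hold_point_z is the distance from the TCP to the grasp point, in m); z points along the fingers, y is the line along which they close (so a half turn about z gives the same grasp; the last joint's range is limited). The gripper opens to 85 mm and grips with 20 to 120 N. Pads are 22 mm wide; open, the fingers measure 114 mm over their backs; the gripper's body (76 mm by 85 mm) begins 54 mm behind the grasp point. The pads swing forward as they close: fully open they stand 13 mm farther back than shut.
Start: joints at [1.007, 0.313, 0.046, 1.304, 0, 1.431], TCP at [0.236, 0.524, 0.231] pointing down, gripper open.
Joint ranges: [-2.76, 2.76], [-0.86, 1.69], [-1.03, 1.26], [-2.2, 2.34], [-1.47, 1.5], [-3.14, 3.14]. Speed limits (rad/s): [2.57, 2.57, 3.14, 3.14, 3.14, 3.14].

## Interface

Orientations are given as a unit quaternion [w, x, y, z].
In Python, from workcell import env gives the robot as it stands.
- The arm moves only by the tool carry_out, never from a script. Its argument "steps" is a list of rows, each a list of 3 entries, a list of its own where there are three numbers: the turn, a rotation vector about the tool's x, y, z in degrees, then the shift along the tool's x, y, z in cm, then the closure in counts, from 0 (fully open) to 255 (shut). A call has exactly 8 rows; each row is the pose to reach, as a shift and turn from the pose commanded when the call began, along the tool's axes at that moment; what a row does not reach only later rows make up. A row lasts 1/8 s, in which the tool goes at most 62.5 mm and 10.7 degrees, less where a joint would pass 70% of its speed; a pose out of reach is approached as far as the arm can. A call with a gripper value outside its range is refused whole. The fingers move at their own pace and stop on an object; "force" is the grip in N (left out, the last holds). Time passes only in rows, so rows that repeat a pose let the fingers close, or fill a call up. It gives the time, the measured TCP pose, the force, the opening and the grip force at its end, in the units of the state.
- env.get_state(): the state, without advancing time (a new reading comes with each control period).
- env.read_camera(name): name is "scene" or "top" or "wrist"; returns (picture, depth): 480x640x3 uint8, red, green, blue; 480x640 float32, m along the optical axis (not along the pixel's ray), 0 where there is no reading.
- env.get_calibration(name): a dict with "fx", "fy", "cx", "cy" (pixels), "origin" and "orientation" of the camera in the world. Camera axes: x right, y up, looking along -z (the intrinsics and any distortion apply to the point x, -y, -z); pixel columns grow to the right and rows downward; lengths in m; the calibration is good to about 2 mm. A picture is of the moment at which its call begins: read the wrist's pose just before it. get_calibration takes no time and is no camera call; for the wrist camera it gives the pose at the moment of the call.
- env.hand_in(): hands the job in; it is judged then, once.
The state is a dict: "clock": time; "joint_pos": joint angles; "qvel": joint speeds; "tau": joint torques, N m; "tcp_pos": TCP position; "orientation": TCP orientation; "wrist_force": force on the tool from outside, world axes, zero at the start; "ft_torque": the same for the moment, N m; "finger_gap": finger opening in m; "grip_force": force on a finger pad.
Only numpy, scipy, OpenCV 4.12 (cv2) and the standard library are available. Lean on these libraries where they do the work, as an engineer would, in place of code of your own. Each camera call takes 0.05 s, during which the arm holds its last target. There are 200 camera calls.

## Task

Take the pile on the bench apart and put each thing away: the tin upright into the free pocket of the wooden tin rack, the roll of tape over the rod of the tape post so that it lies flat on the green roll, and each carton flat in the free bay of the stock tray whose colour matches its bands. Set things down rather than dropping them, and leave the calculator and the marker pen where they lie.

Things in the scene. Friction and masses are not known exactly. Their poses are not given: they have to be found in the camera images.
- tin: Loose. Round metal tin with a red screw lid, diameter 40, height 44, about 110 g, the topmost of the pile of four. Origin: centre of its underside; z up along its axis; its turn about z means nothing.
- tape: Loose. Cream roll of masking tape lying flat, outer diameter 54, bore 28, height 24, rigid, about 70 g, second from the top: it lies on the small carton and carries the tin. Origin: centre of its underside; z along its axis; its turn about z means nothing.
- small_carton: Loose. Brown cardboard carton with a YELLOW band over the top and down the face at each end; length 72 (own x), width 54 (own y), height 34, about 160 g, closed and rigid. Third from the top, on the big carton. Origin: centre of its underside. Turned by half a turn it is the same.
- big_carton: Loose. Brown cardboard carton with a BLUE band over the top and down the face at each end; length 104 (own x), width 58 (own y), height 40, about 240 g, closed and rigid. Bottom of the pile, on the bench (z = 0). Each thing is centred on the one below within 5 mm; the small carton is turned with this one within 0.1 rad. Origin: centre of its underside. Turned by half a turn it is the same.
- tin_rack: Fixed. Dark wooden block, 152 (own x) x 78 (own y) x 18 high, with two round pockets: the free one, diameter 54 and 8 deep (floor 10 above the bench), and one 78 farther along its own +x holding a fixed tin of the same kind (diameter 40, top 54 above the bench). Origin: centre of the free pocket, at bench level. The block reaches from -38 to +114 in its x, +-39 in its y.
- tape_post: Fixed. Dark round base, diameter 90, 12 thick, with an upright steel rod, diameter 10, rounded top 83 above the bench. A green roll (diameter 54) is already on it, fixed, its top 36 above the bench: the loose roll goes over the rod and lies on the green one. Origin: on the rod's axis, at bench level.
- yellow_tray: Fixed. Low grey steel stock tray with a yellow card at its front (own -x) end. Its free bay measures 88 (own x) x 70 (own y) inside, floor 3 above the bench, walls 3 thick with their top 12 above the bench. Beyond the bay's +x wall, from 52 to 88 in its x, stands a fixed refill box with yellow bands, top 49 above the bench. Origin: centre of the free bay, at bench level.
- blue_tray: Fixed. Low grey steel stock tray with a blue card at its front (own -x) end. Its free bay measures 120 (own x) x 74 (own y) inside, floor 3 above the bench, walls 3 thick with their top 12 above the bench. Beyond the bay's +x wall, from 68 to 104 in its x, stands a fixed refill box with blue bands, top 49 above the bench. Origin: centre of the free bay, at bench level.
- calculator: Loose bystander. Black pocket calculator lying flat, 125 (own x) x 74 (own y) x 16 high. Origin: centre of its underside.
- marker: Loose bystander. White marker pen with black cap lying on its side, 132 long (own x), 16 thick, does not roll. Origin: centre of its underside.
Not all that is in view belongs to the job. What is shaped like the small_carton but red or turquoise is not meant.

How it is judged:
By the outcome, as a careful person would: the job done as asked, in the order asked, and still so for the second after the job is handed in, with the robot touching nothing.
It also fails if it takes over 109 s, if anything falls off the work surface, if the arm or the gripper's body presses on something with over 40 N, if the wrist force passes 120 N, or if a joint passes its speed limit or range.

## Working session

There is one attempt and no reset: what is moved stays moved. The work goes in short steps, Python scripts to look and compute and a tool call to move; the robot and the scene stay as the last step left them, time stands still between calls to the robot, and variables do not carry over. Pictures are saved under pics/ and viewed, at most 14 in all, crops included, and the job is handed in when it is done.

Besides the shell and the picture viewer there is one more tool, called after "Emit:" as name([rows], argument=value, ...), one row to a line, values as JSON. carry_out: Moves the arm, as the interface text tells. Its arguments: {"type":"object","properties":{"steps":{"type":"array","items":{"type":"array"}},"force":{"type":"number"}},"required":["steps"]}

```bash
mkdir -p pics; ls
cat > h.py <<'E'
import numpy as np,cv2
from scipy.spatial.transform import Rotation as R
from workcell import env
def rot(q): return R.from_quat([q[1],q[2],q[3],q[0]])
def cloud(name):
    c=env.get_calibration(name); im,d=env.read_camera(name)
    v,u=np.mgrid[0:480,0:640]
    p=np.stack([(u-c['cx'])/c['fx']*d,-(v-c['cy'])/c['fy']*d,-d],-1)
    w=rot(c['orientation']).apply(p.reshape(-1,3)).reshape(480,640,3)+np.array(c['origin'])
    w[d==0]=np.nan
    return im,d,w
def save(im,n): cv2.imwrite('pics/'+n,im[...,::-1])
E
python3 - <<'E'
from h import *
print(env.hold_point_z,env.get_state())
for n in('top','scene'):
    print(env.get_calibration(n))
    im,d,w=cloud(n);save(im,n+'0.png');np.save(n+'0.npy',w)
E
```

```text
pics
0.0187 {'clock': 0.0, 'joint_pos': array([1.00740962e+00, 3.14068796e-01, 4.49545181e-02, 1.30358250e+00,
       1.06787165e-05, 1.43117949e+00]), 'qvel': array([ 0.00155896, -0.00041169, -0.00154341, -0.00043054, -0.00055276,
        0.00087157]), 'tau': array([ 3.38158825e-03, -4.80628109e+01,  2.98533511e+01,  1.95060176e-02,
        2.06065474e-04,  7.01652198e-06]), 'tcp_pos': array([0.2361767 , 0.5236921 , 0.23035995]), 'orientation': array([-3.32183850e-04,  2.10302962e-01,  9.77635802e-01, -8.90288779e-04]), 'wrist_force': array([-0.33319368, -0.22481085, -0.3494496 ]), 'ft_torque': array([-0.03035897, -0.03593257,  0.03884645]), 'grip_force': 0.0, 'finger_gap': 0.08535478151285954}
{'fx': 584.373358776531, 'fy': 584.373358776531, 'cx': 311.7809105354392, 'cy': 251.05283799765132, 'origin': array([0.47972197, 0.06851895, 1.39410288]), 'orientation': array([-0.70343153, -0.03197274,  0.03767396,  0.70904337])}
{'fx': 470.7435899505894, 'fy': 470.7435899505894, 'cx': 315.3913793280534, 'cy': 237.16215112969394, 'origin': array([1.28421967, 0.44767567, 0.69243517]), 'orientation': array([0.43637434, 0.2272437 , 0.38524181, 0.78072177])}
```

View pics/top0.png

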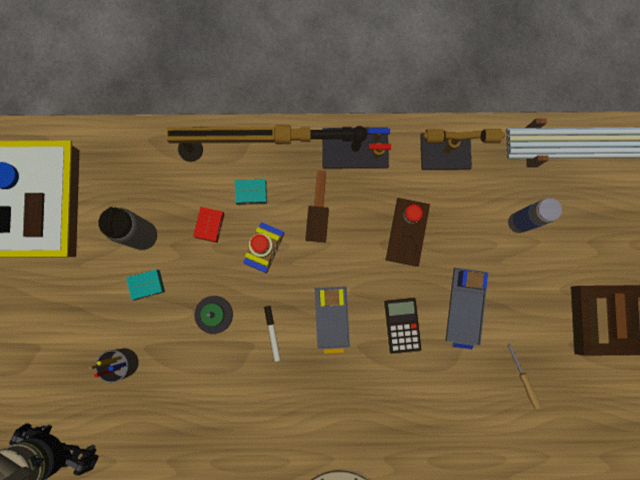

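View pics/scene0.png

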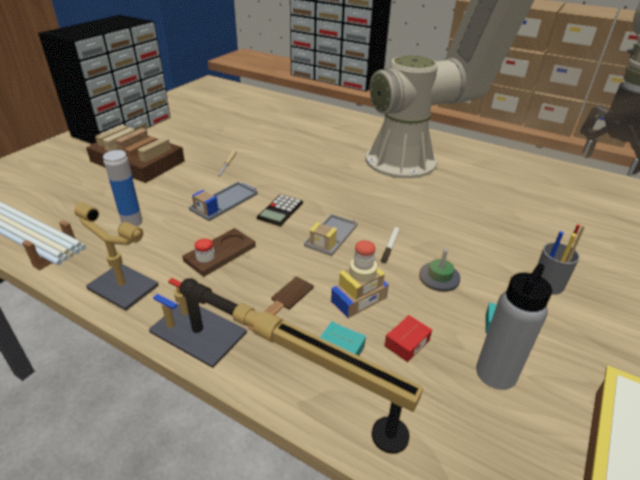

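The top view shows the pile at about (262,246), the tape post at (213,315), the yellow tray at (332,320), the blue tray at (467,308) and the tin rack at (408,232). The scene view confirms the stack. Next I'll measure these with the depth image and a crop.

```bash
cat > m.py <<'E'
from h import *
im=cv2.imread('pics/top0.png');w=np.load('top0.npy')
z=w[...,2]
print('bench z',np.nanmedian(z[380:420,250:450]))
def reg(name,box,lo,hi):
    a,b,c,d=box
    s=w[b:d,a:c].reshape(-1,3);s=s[(s[:,2]>lo)&(s[:,2]<hi)]
    r=cv2.minAreaRect((s[:,:2]*1000).astype(np.float32))
    print(name,len(s),'med',np.median(s,0).round(4),'rect c',np.round(r[0],1),'size',np.round(r[1],1),'ang',round(r[2],1))
reg('tin',(235,215,295,280),.13,.16)
reg('tape+',(235,215,295,280),.09,.108)
reg('small',(235,215,295,280),.065,.082)
reg('big',(235,215,295,280),.030,.046)
reg('rack',(380,190,435,275),.012,.024)
reg('racktin',(380,190,435,275),.045,.06)
reg('post base',(185,285,240,345),.006,.018)
reg('green',(185,285,240,345),.030,.042)
reg('rod',(185,285,240,345),.06,.09)
reg('ytray',(305,280,355,360),.005,.06)
reg('yrefill',(305,280,355,360),.04,.06)
reg('btray',(435,260,495,355),.005,.06)
reg('brefill',(435,260,495,355),.04,.06)
reg('calc',(380,290,428,360),.010,.024)
reg('marker',(255,295,290,370),.008,.024)
reg('scope',(160,115,400,160),.05,.4)
reg('bottle',(95,200,160,255),.05,.4)
reg('can',(505,190,565,240),.05,.4)
reg('mallet',(300,165,335,250),.005,.3)
reg('cup',(90,340,140,385),.03,.3)
E
python3 m.py
python3 - <<'E'
import cv2
im=cv2.imread('pics/top0.png')
cv2.imwrite('pics/c1.png',cv2.resize(im[185:360,185:345],None,fx=3.4,fy=3.4,interpolation=cv2.INTER_CUBIC))
cv2.imwrite('pics/c2.png',cv2.resize(im[190:360,305:500],None,fx=3.5,fy=3.5,interpolation=cv2.INTER_CUBIC))
E
```

```text
bench z 0.0011663755733877235
tin 272 med [0.6199 0.1713 0.143 ] rect c [620.5 171.9] size [38.4 38.4] ang 26.2
tape+ 157 med [0.6117 0.1665 0.0986] rect c [621.6 173.3] size [52.2 52. ] ang 44.0
small 329 med [0.6067 0.1655 0.0751] rect c [621.  170.9] size [55.2 73. ] ang 66.5
big 341 med [0.615  0.1678 0.041 ] rect c [623.3 170.7] size [ 58.2 104.2] ang 66.3
rack 1488 med [ 0.6591 -0.1685  0.0181] rect c [ 660.5 -171.4] size [ 79.5 153.3] ang 78.4
racktin 225 med [ 0.6987 -0.1789  0.0545] rect c [ 699.5 -178.6] size [37.7 38. ] ang 86.5
post base 763 med [0.4669 0.2859 0.012 ] rect c [468.6 295. ] size [126.4 138.8] ang 88.0
green 387 med [0.4674 0.2886 0.0366] rect c [467.5 290. ] size [53.  50.5] ang 89.7
rod 25 med [0.4679 0.2896 0.0812] rect c [467.9 290.1] size [9.5 9. ] ang 59.3
ytray 1359 med [0.4698 0.0116 0.0103] rect c [454.8  16. ] size [116.3 185.3] ang 89.6
yrefill 363 med [0.5041 0.0138 0.0498] rect c [504.3  13.8] size [36.8 50.9] ang 0.1
btray 1840 med [ 0.4971 -0.3051  0.0095] rect c [ 482.4 -303.8] size [141. 225.] ang 87.8
brefill 404 med [ 0.5428 -0.3155  0.0497] rect c [ 543.3 -316.5] size [58.4 36.5] ang 81.3
calc 1490 med [ 0.4379 -0.1541  0.0143] rect c [ 439.  -154.1] size [124.3  74.2] ang 4.9
marker 387 med [0.4241 0.1516 0.0154] rect c [417.1 158.1] size [142.6  72.1] ang 15.6
scope 3375 med [0.8628 0.1481 0.131 ] rect c [859.1 127. ] size [ 60.9 503.5] ang 1.2
bottle 1586 med [0.6509 0.4461 0.1963] rect c [656.1 459.5] size [67.6 69.2] ang 19.0
can 1030 med [ 0.6769 -0.4244  0.1713] rect c [ 680.5 -437.4] size [51.4 49.6] ang 80.9
mallet 1205 med [0.705  0.0406 0.0102] rect c [723.9  43.5] size [ 82.3 204.4] ang 89.3
cup 852 med [0.3601 0.5047 0.0796] rect c [358.7 500.2] size [69.7 72.2] ang 0.5
```

View pics/c1.png

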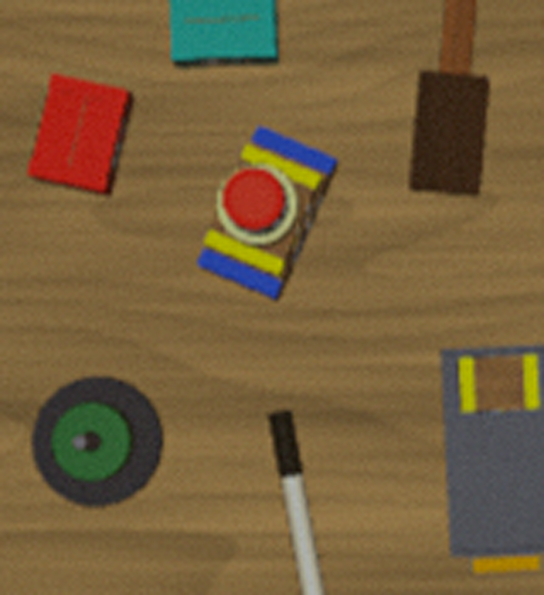

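View pics/c2.png

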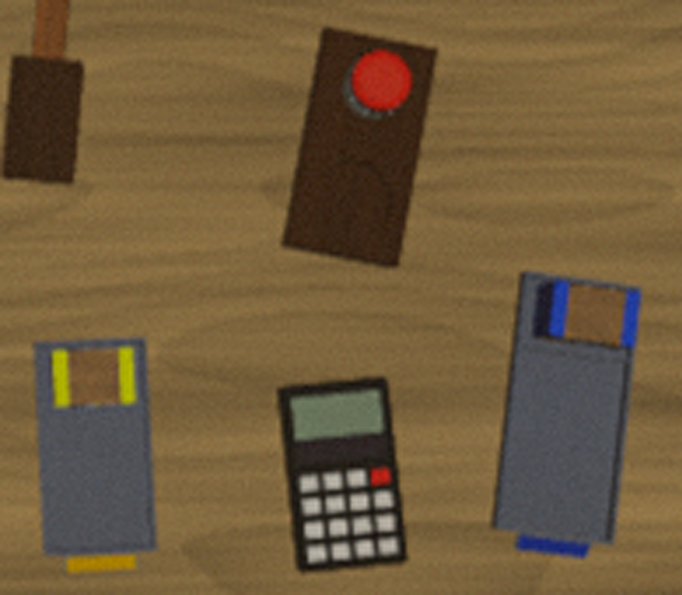

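The crops show the pile turned about -23.7° and the gripper already almost lined up with it. The trays and the rack are clear. I'll refine the trays and work out the first move.

```bash
cat >> h.py <<'E'
def go(x,y,z,yaw,s=None):
    """shift (cm) and turn (deg) in tool axes to TCP x,y,z (m), tool y at world angle yaw (deg), pointing down"""
    s=s or env.get_state(); q=rot(s['orientation'])
    best=None
    for k in(0,180):
        a=np.radians(yaw+k); Y=np.array([np.cos(a),np.sin(a),0]);Z=np.array([0,0,-1.]);X=np.cross(Y,Z)
        t=(q.inv()*R.from_matrix(np.stack([X,Y,Z],1))).as_rotvec(degrees=True)
        if best is None or np.linalg.norm(t)<np.linalg.norm(best): best=t
    sh=q.inv().apply(np.array([x,y,z])-s['tcp_pos'])*100
    print('turn',best.round(1),'shift cm',sh.round(2))
def st():
    s=env.get_state();print(round(s['clock'],2),s['tcp_pos'].round(4),s['wrist_force'].round(1),round(s['finger_gap'],4),round(s['grip_force'],1),'j6',s['joint_pos'].round(2))
E
python3 - <<'E'
from h import *
im=cv2.imread('pics/top0.png');w=np.load('top0.npy');z=w[...,2]
hsv=cv2.cvtColor(cv2.GaussianBlur(im,(3,3),0),cv2.COLOR_BGR2HSV).astype(int)
for n,(a,b,c,d) in dict(y=(300,275,365,365),b=(435,260,500,360)).items():
    m=np.zeros(z.shape,np.uint8);m[b:d,a:c]=((hsv[b:d,a:c,1]<95)&(z[b:d,a:c]<.03)|(z[b:d,a:c]>.035)).astype(np.uint8)
    k,l,s,_=cv2.connectedComponentsWithStats(m);i=1+np.argmax(s[1:,4])
    p=w[l==i];r=cv2.minAreaRect((p[:,:2]*1000).astype(np.float32));print(n,r)
    c=z[(l==i)];print('z pct',np.percentile(c,[5,25,50,75]).round(4))
go(.6202,.1715,.230,66.3);go(.6202,.1715,.112,66.3)
E
```

```text
y ((461.0589294433594, 10.542842864990234), (144.44203186035156, 78.99156951904297), 2.2288994789123535)
z pct [-0.0002  0.003   0.0057  0.013 ]
b ((477.889892578125, -309.82080078125), (87.27733612060547, 191.3810272216797), 81.11922454833984)
z pct [-0.0005  0.0028  0.0058  0.0122]
turn [-0.1 -0.  -0.6] shift cm [-49.49 -16.32   0.06]
turn [-0.1 -0.  -0.6] shift cm [-49.49 -16.3   11.86]
```

Emit:
carry_out([
  [[0,0,0],[-5,-1.7,0],0],
  [[0,0,0],[-11,-3.6,0],0],
  [[0,0,0],[-17,-5.6,0],0],
  [[0,0,0],[-23,-7.6,0],0],
  [[0,0,0],[-29,-9.6,0],0],
  [[0,0,0],[-35,-11.6,0],0],
  [[0,0,0],[-39,-12.9,0],0],
  [[0,0,-0.6],[-41,-13.5,0],0],
], force=30)

```text
clock: 1.1
tcp_pos: [0.5563, 0.2301, 0.2304]
orientation: [-0.0, 0.207, 0.978, -0.0]
wrist_force: [0.3, 0.4, -0.7]
finger_gap: 0.0855
grip_force: 0.0
```

Run:
```python
from h import *
st();print(env.get_calibration('wrist'))
im,d,w=cloud('wrist');save(im,'w1.png');np.save('w1.npy',w);go(.6202,.1715,.225,66.3)
```

```text
1.1 [0.5563 0.2301 0.2304] [ 0.3  0.4 -0.7] 0.0855 0.0 j6 [ 0.26  0.37  0.12  1.33 -0.    0.68]
{'fx': 365.97269238703313, 'fy': 365.97269238703313, 'cx': 324.2900962672595, 'cy': 233.68522713029787, 'origin': array([0.49404456, 0.25815174, 0.37286199]), 'orientation': array([ 0.8301278 , -0.11361586, -0.07296302,  0.54097659])}
turn [-0.1  0.  -0.2] shift cm [-8.05 -2.74  0.53]
```

View pics/w1.png

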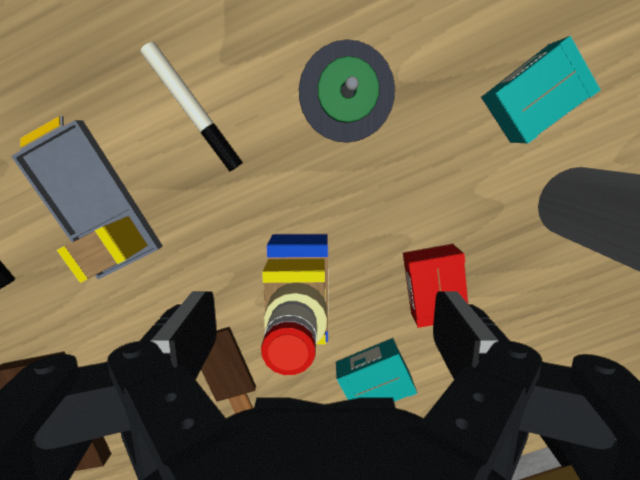

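The wrist view shows the tin's red lid at (288,349) below the fingers, the post at (349,88) and the yellow bay at (75,180). I'll cross-check the positions with the wrist cloud.

```bash
cat > m2.py <<'E'
from h import *
import sys
def reg(w,name,box,lo,hi):
    a,b,c,d=box
    s=w[b:d,a:c].reshape(-1,3);s=s[(s[:,2]>lo)&(s[:,2]<hi)]
    if len(s)<5: print(name,'none');return
    r=cv2.minAreaRect((s[:,:2]*1000).astype(np.float32))
    print(name,len(s),'med',np.median(s,0).round(4),'rect c',np.round(r[0],1),'size',np.round(r[1],1),'ang',round(r[2],1))
E
python3 - <<'E'
from m2 import *
w=np.load('w1.npy')
reg(w,'tin',(240,300,340,390),.137,.15)
reg(w,'rod',(330,60,370,110),.06,.09)
reg(w,'green',(300,40,400,140),.032,.04)
reg(w,'yrefill',(50,200,160,290),.045,.055)
# tray outline: pixel corners -> wall-top plane z=.012
c=env.get_calibration('wrist');q=rot(c['orientation']);o=np.array(c['origin'])
def px(u,v,z):
    r=q.apply([(u-c['cx'])/c['fx'],-(v-c['cy'])/c['fy'],-1]);return (o+r*(z-o[2])/r[2])*1000
A=px(15,156,.012);B=px(80,121,.012);D=px(160,246,.012)
print(A.round(1),B.round(1),D.round(1))
e=B-D;print('len',np.linalg.norm(e),'xdir deg',np.degrees(np.arctan2(-e[1],-e[0])),'width',np.linalg.norm(A-B))
x=-e/np.linalg.norm(e);print('bay centre',((A+B)/2+47*x).round(1))
E
```

```text
tin 2205 med [0.6209 0.1734 0.1419] rect c [622.4 172.4] size [39.5 39.3] ang 22.2
rod 184 med [0.4703 0.2899 0.0806] rect c [469.7 290.6] size [9.4 9.5] ang 38.1
green 2922 med [0.4696 0.2901 0.0355] rect c [469.5 290.9] size [52.2 52.7] ang 65.8
yrefill 2162 med [0.5062 0.0155 0.049 ] rect c [506.5  14.2] size [36.5 54.7] ang 2.3
[394.7 -26.2  12. ] [392.9  49.8  12. ] [530.4  55.2  12. ]
len 137.60140941378242 xdir deg 2.267216616120022 width 76.02011319871256
bay centre [440.8  13.6  12. ]
```

Emit:
carry_out([
  [[0,0,0],[-2,-0.7,0.1],0],
  [[0,0,0],[-4,-1.4,0.3],0],
  [[0,0,0],[-6,-2.1,0.5],0],
  [[0,0,0],[-8,-2.7,1.5],0],
  [[0,0,0],[-8,-2.7,3.5],0],
  [[0,0,0],[-8,-2.7,5.5],0],
  [[0,0,0],[-8,-2.7,6.5],0],
  [[0,0,0],[-8,-2.7,7],0],
])

```text
clock: 2.15
tcp_pos: [0.6171, 0.1754, 0.1605]
orientation: [-0.0, 0.205, 0.979, -0.0]
wrist_force: [-0.8, -0.0, -0.0]
finger_gap: 0.0854
grip_force: 0.0
```

Run:
```python
from h import *
st();go(.6212,.172,.112,66.3)
```

```text
2.15 [0.6171 0.1754 0.1605] [-0.8 -0.  -0. ] 0.0854 0.0 j6 [0.15 0.47 0.1  1.21 0.   0.57]
turn [-0.  -0.1  0. ] shift cm [-0.52 -0.14  4.85]
```

Emit:
carry_out([
  [[0,0,0],[0,0,0.5],0],
  [[0,0,0],[0,0,0.5],0],
  [[0,0,0],[0,0,0.5],0],
  [[0,0,0],[0,0,0.5],0],
  [[0,0,0],[0,0,0.5],0],
  [[0,0,0],[0,0,0.5],0],
  [[0,0,0],[0,0,0.5],0],
  [[0,0,0],[0,0,0.5],0],
])

```text
clock: 3.15
tcp_pos: [0.6171, 0.1756, 0.1563]
orientation: [0.0, 0.205, 0.979, 0.0]
wrist_force: [0.4, -0.0, 0.3]
finger_gap: 0.0855
grip_force: 0.0
```

Run:
```python
from h import *
st();print(env.get_state()['qvel'].round(4));go(.6212,.172,.112,66.3)
im,d,w=cloud('wrist');save(im,'w2.png');np.save('w2.npy',w)
```

```text
3.15 [0.6171 0.1756 0.1563] [ 0.4 -0.   0.3] 0.0855 0.0 j6 [0.15 0.47 0.1  1.2  0.   0.57]
[ 0.0004  0.0009  0.0001  0.0001  0.0011 -0.0007]
turn [ 0. -0.  0.] shift cm [-0.52 -0.17  4.43]
```

View pics/w2.png

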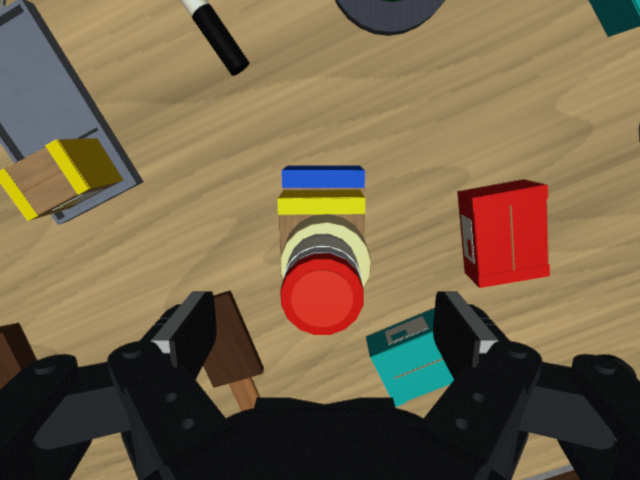

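The lid is centred between the fingers, at (322,295) against a midline of about 322. Descending and gripping.

Emit:
carry_out([
  [[0,0,0],[-0.3,-0.1,0],0],
  [[0,0,0],[-0.5,-0.2,1],0],
  [[0,0,0],[-0.5,-0.2,2.5],0],
  [[0,0,0],[-0.5,-0.2,3.7],0],
  [[0,0,0],[-0.5,-0.2,4.3],0],
  [[0,0,0],[-0.5,-0.2,4.3],0],
  [[0,0,0],[-0.5,-0.2,4.3],80],
  [[0,0,0],[-0.5,-0.2,4.3],110],
], force=25)

```text
clock: 4.2
tcp_pos: [0.6213, 0.1719, 0.114]
orientation: [0.001, 0.205, 0.979, 0.0]
wrist_force: [-0.5, -0.2, -1.0]
finger_gap: 0.052
grip_force: 0.0
```

Emit:
carry_out([
  [[0,0,0],[0,0,0],140],
  [[0,0,0],[0,0,0],170],
  [[0,0,0],[0,0,0],200],
  [[0,0,0],[0,0,0],200],
  [[0,0,0],[0,0,0],200],
  [[0,0,0],[0,0,0],200],
  [[0,0,0],[0,0,0],200],
  [[0,0,0],[0,0,0],200],
])

```text
clock: 5.2
tcp_pos: [0.6214, 0.172, 0.1139]
orientation: [0.001, 0.205, 0.979, 0.0]
wrist_force: [-0.3, 1.9, 6.0]
finger_gap: 0.0392
grip_force: 25.7
```

Run:
```python
from h import *
go(.6245,-.1625,.204,78.4)
```

```text
turn [  0.    0.1 -12.1] shift cm [-13.73 -30.5   -9.02]
```

Emit:
carry_out([
  [[0,0,0],[0,0,-1],200],
  [[0,0,0],[0,0,-3],200],
  [[0,0,0],[0,0,-6],200],
  [[0,0,0],[0,0,-9],200],
  [[0,0,-1],[-1,-2,-9],200],
  [[0,0,-3],[-2.7,-6,-9],200],
  [[0,0,-5],[-5,-11,-9],200],
  [[0,0,-7],[-7.2,-16,-9],200],
])

```text
clock: 6.2
tcp_pos: [0.6218, -0.0051, 0.2029]
orientation: [-0.001, 0.144, 0.99, -0.0]
wrist_force: [0.1, 0.2, -1.2]
finger_gap: 0.039
grip_force: 25.4
```

Run:
```python
from h import *
st();go(.6245,-.1625,.204,78.4)
```

```text
6.2 [ 0.6218 -0.0051  0.2029] [ 0.1  0.2 -1.2] 0.039 25.4 j6 [-0.14  0.42  0.12  1.28 -0.    0.15]
turn [-0.  -0.1 -5. ] shift cm [ -4.75 -15.01  -0.1 ]
```

Emit:
carry_out([
  [[0,0,-1],[-1.2,-4,0],200],
  [[0,0,-2],[-2.5,-8,0],200],
  [[0,0,-4],[-3.6,-12,0],200],
  [[0,0,-5],[-4.4,-14,0],200],
  [[0,0,-5],[-4.7,-15,0],200],
  [[0,0,-5],[-4.7,-15,0],200],
  [[0,0,-5],[-4.7,-15,0],200],
  [[0,0,-5],[-4.7,-15,0],200],
])

```text
clock: 7.2
tcp_pos: [0.6245, -0.1597, 0.2034]
orientation: [-0.0, 0.101, 0.995, 0.0]
wrist_force: [0.6, -0.5, -0.2]
finger_gap: 0.0391
grip_force: 25.4
```

Run:
```python
from m2 import *
st();go(.6245,-.1625,.204,78.4)
im,d,w=cloud('wrist');save(im,'w3.png');np.save('w3.npy',w)
```

```text
7.2 [ 0.6245 -0.1597  0.2034] [ 0.6 -0.5 -0.2] 0.0391 25.4 j6 [-0.37  0.46  0.19  1.31  0.   -0.17]
turn [ 0. -0. -0.] shift cm [-0.05 -0.28 -0.06]
```

View pics/w3.png

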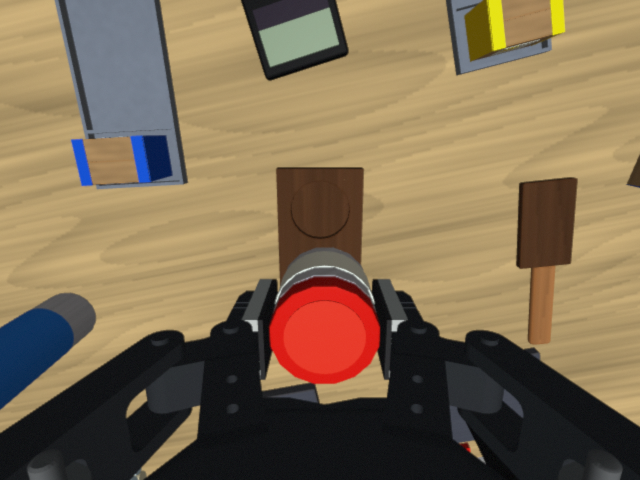

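The pocket rim is centred at about (320,209). I'll turn that into a position, along with the blue refill box at (115,162).

```bash
cat >> m2.py <<'E'
def px(c,u,v,z):
    q=rot(c['orientation']);o=np.array(c['origin'])
    r=q.apply([(u-c['cx'])/c['fx'],-(v-c['cy'])/c['fy'],-1]);return (o+r*(z-o[2])/r[2])*1000
E
python3 - <<'E'
from m2 import *
c=env.get_calibration('wrist');w=np.load('w3.npy')
for u,v in((320,209),(291,209),(349,209),(320,180),(320,239)):print(px(c,u,v,.018).round(1))
print('rack corners',px(c,277,168,.018).round(1),px(c,363,167,.018).round(1))
reg(w,'bref',(60,120,190,200),.045,.055);reg(w,'yref',(450,0,580,80),.045,.055)
reg(w,'tinlid',(260,270,390,390),.2,.3)
go(.6245,-.1625,.028,78.4)
E
```

```text
[ 623.3 -163.4   18. ]
[ 618.  -189.3   18. ]
[ 628.7 -137.4   18. ]
[ 597.5 -158.    18. ]
[ 651.3 -169.2   18. ]
rack corners [ 579.5 -193.1   18. ] [ 593.9 -118.4   18. ]
bref 3354 med [ 0.5447 -0.3159  0.0489] rect c [ 545.1 -316.8] size [58.1 36.5] ang 81.6
yref 3197 med [0.5107 0.01   0.0487] rect c [507.7  13.5] size [34.7 53.8] ang 1.6
tinlid 13013 med [ 0.6206 -0.1588  0.2313] rect c [ 625.9 -159.4] size [51.7 40.2] ang 79.3
turn [ 0.  0. -0.] shift cm [-0.05 -0.27 17.54]
```

Emit:
carry_out([
  [[0,0,0],[0,-0.3,1],200],
  [[0,0,0],[0,-0.3,3.5],200],
  [[0,0,0],[0,-0.3,7],200],
  [[0,0,0],[0,-0.3,10.5],200],
  [[0,0,0],[0,-0.3,13.5],200],
  [[0,0,0],[0,-0.3,15.5],200],
  [[0,0,0],[0,-0.3,16.5],200],
  [[0,0,0],[0,-0.3,17],200],
])

```text
clock: 8.25
tcp_pos: [0.6237, -0.1636, 0.0327]
orientation: [-0.0, 0.102, 0.995, 0.0]
wrist_force: [-0.2, 0.4, -0.5]
finger_gap: 0.0396
grip_force: 25.4
```

Emit:
carry_out([
  [[0,0,0],[0,0,0.1],200],
  [[0,0,0],[0,0,0.3],200],
  [[0,0,0],[0,0,0.4],200],
  [[0,0,0],[0,0,0.5],200],
  [[0,0,0],[0,0,0.6],200],
  [[0,0,0],[0,0,0.6],200],
  [[0,0,0],[0,0,0.6],200],
  [[0,0,0],[0,0,0.6],200],
])

```text
clock: 9.25
tcp_pos: [0.6239, -0.1637, 0.0273]
orientation: [0.0, 0.102, 0.995, 0.0]
wrist_force: [0.4, -0.1, -1.3]
finger_gap: 0.0395
grip_force: 25.4
```

Emit:
carry_out([
  [[0,0,0],[0,0,0.1],200],
  [[0,0,0],[0,0,0.1],200],
  [[0,0,0],[0,0,0.2],200],
  [[0,0,0],[0,0,0.2],200],
  [[0,0,0],[0,0,0.2],200],
  [[0,0,0],[0,0,0.2],200],
  [[0,0,0],[0,0,0.2],200],
  [[0,0,0],[0,0,0.2],200],
])

```text
clock: 10.25
tcp_pos: [0.624, -0.1637, 0.026]
orientation: [0.0, 0.102, 0.995, -0.0]
wrist_force: [-2.2, 1.9, 5.6]
finger_gap: 0.0395
grip_force: 25.9
```

The tin has made contact. Releasing and rising.

Emit:
carry_out([
  [[0,0,0],[0,0,0],140],
  [[0,0,0],[0,0,0],100],
  [[0,0,0],[0,0,0],60],
  [[0,0,0],[0,0,0],0],
  [[0,0,0],[0,0,-1],0],
  [[0,0,0],[0,0,-4],0],
  [[0,0,0],[0,0,-9],0],
  [[0,0,0],[0,0,-15],0],
])

```text
clock: 11.25
tcp_pos: [0.6232, -0.1635, 0.1764]
orientation: [-0.001, 0.102, 0.995, 0.0]
wrist_force: [0.8, -0.6, 0.3]
finger_gap: 0.0855
grip_force: 0.0
```

Run:
```python
from m2 import *
st();go(.622,.1725,.18,66.3)
im,d,w=cloud('wrist');save(im,'w4.png')
reg(w,'tin',(200,200,450,420),.045,.06)
im,d,w=cloud('top');
reg(w,'tin',(380,190,435,275),.045,.06);reg(w,'tape',(235,215,295,280),.09,.108)
```

```text
11.25 [ 0.6232 -0.1635  0.1764] [ 0.8 -0.6  0.3] 0.0855 0.0 j6 [-0.38  0.47  0.14  1.25  0.   -0.18]
turn [ 0.  -0.1 12. ] shift cm [ 6.92 32.88 -0.34]
tin 4026 med [ 0.6398 -0.1705  0.0539] rect c [ 662.8 -171.7] size [ 39.4 116.2] ang 78.3
tin 403 med [ 0.6359 -0.1693  0.0549] rect c [ 661.1 -170.5] size [ 38.7 116.4] ang 79.4
tape 337 med [0.6219 0.1729 0.0987] rect c [621.7 173.1] size [52.1 52.4] ang 47.0
```

The tin is seated, its top level with the fixed one. Next is the tape.

Emit:
carry_out([
  [[0,0,1],[0.8,4,0],0],
  [[0,0,3],[2,9,0],0],
  [[0,0,5],[3,14.5,0],0],
  [[0,0,7],[4.2,20,0],0],
  [[0,0,9],[5.4,25.5,0],0],
  [[0,0,11],[6.3,30,0],0],
  [[0,0,12],[6.9,32.9,0],0],
  [[0,0,12],[6.9,32.9,0],0],
])

```text
clock: 12.35
tcp_pos: [0.6226, 0.1748, 0.1754]
orientation: [0.0, 0.203, 0.979, 0.0]
wrist_force: [0.1, -1.1, 0.2]
finger_gap: 0.0855
grip_force: 0.0
```

Emit:
carry_out([
  [[0,0,0],[0,0,0],0],
  [[0,0,0],[0,0,1],0],
  [[0,0,0],[0,0,2.5],0],
  [[0,0,0],[0,0,4],0],
  [[0,0,0],[0,0,5],0],
  [[0,0,0],[0,0,6],0],
  [[0,0,0],[0,0,6],0],
  [[0,0,0],[0,0,6],0],
])

```text
clock: 13.35
tcp_pos: [0.6232, 0.1725, 0.1157]
orientation: [0.0, 0.205, 0.979, 0.0]
wrist_force: [-0.0, -0.6, 0.2]
finger_gap: 0.0854
grip_force: 0.0
```

Run:
```python
from m2 import *
st();go(.6222,.1732,.078,66.3)
im,d,w=cloud('wrist');save(im,'w5.png')
reg(w,'tape',(200,200,450,420),.094,.103)
```

```text
13.35 [0.6232 0.1725 0.1157] [-0.  -0.6  0.2] 0.0854 0.0 j6 [0.15 0.5  0.04 1.11 0.   0.56]
turn [0. 0. 0.] shift cm [0.12 0.02 3.77]
tape 6923 med [0.6219 0.1743 0.0976] rect c [623.7 173.4] size [52.8 53.4] ang 41.1
```

Emit:
carry_out([
  [[0,0,0],[0,0.1,1],0],
  [[0,0,0],[0,0.1,2.2],0],
  [[0,0,0],[0,0.1,3.2],0],
  [[0,0,0],[0,0.1,3.7],0],
  [[0,0,0],[0,0.1,3.7],0],
  [[0,0,0],[0,0.1,3.7],60],
  [[0,0,0],[0,0.1,3.7],90],
  [[0,0,0],[0,0.1,3.7],120],
])

```text
clock: 14.4
tcp_pos: [0.6238, 0.1733, 0.0792]
orientation: [0.001, 0.205, 0.979, 0.0]
wrist_force: [-1.5, -0.3, 3.2]
finger_gap: 0.0533
grip_force: 26.5
```

Emit:
carry_out([
  [[0,0,0],[0,0,0],150],
  [[0,0,0],[0,0,0],150],
  [[0,0,0],[0,0,0],150],
  [[0,0,0],[0,0,0],150],
  [[0,0,0],[0,0,-0.3],150],
  [[0,0,0],[0,0,-1],150],
  [[0,0,0],[0,0,-3],150],
  [[0,0,0],[0,0,-6],150],
])

```text
clock: 15.4
tcp_pos: [0.6224, 0.1732, 0.1378]
orientation: [-0.001, 0.205, 0.979, -0.0]
wrist_force: [0.7, 0.2, -0.0]
finger_gap: 0.0533
grip_force: 26.5
```

Run:
```python
from m2 import *
st();go(.469,.2905,.138,66.3);go(.469,.2905,.138,50)
```

```text
15.4 [0.6224 0.1732 0.1378] [ 0.7  0.2 -0. ] 0.0533 26.5 j6 [0.15 0.49 0.08 1.16 0.   0.56]
turn [-0.1 -0.1  0. ] shift cm [18.76  4.58  0.02]
turn [-0.1 -0.1 16.3] shift cm [18.76  4.58  0.02]
```

Emit:
carry_out([
  [[0,0,0],[1.5,0.4,0],150],
  [[0,0,0],[4.5,1.1,0],150],
  [[0,0,0],[8.5,2.1,0],150],
  [[0,0,0],[12.5,3.1,0],150],
  [[0,0,0],[16,3.9,0],150],
  [[0,0,0],[18,4.4,0],150],
  [[0,0,0],[18.8,4.6,0],150],
  [[0,0,0],[18.8,4.6,0],150],
])

```text
clock: 16.4
tcp_pos: [0.4699, 0.291, 0.1382]
orientation: [0.0, 0.205, 0.979, -0.0]
wrist_force: [0.2, -0.6, -1.3]
finger_gap: 0.0536
grip_force: 26.5
```

Run:
```python
from m2 import *
st();go(.469,.2905,.042,66.3)
im,d,w=cloud('wrist');save(im,'w6.png')
reg(w,'rod',(200,150,450,420),.06,.09)
reg(w,'tape',(200,150,450,420),.145,.18)
im,d,w=cloud('top');reg(w,'tape',(170,270,260,360),.145,.17)
```

```text
16.4 [0.4699 0.291  0.1382] [ 0.2 -0.6 -1.3] 0.0536 26.5 j6 [ 0.41  0.31 -0.18  1.07 -0.    0.82]
turn [0. 0. 0.] shift cm [ 0.06 -0.08  9.62]
rod none
tape 17218 med [0.4682 0.2923 0.1567] rect c [465.7 293.6] size [60.7 61.1] ang 20.6
tape 45 med [0.4811 0.271  0.1565] rect c [475.6 267.3] size [46.3  7.5] ang 32.6
```

View pics/w6.png

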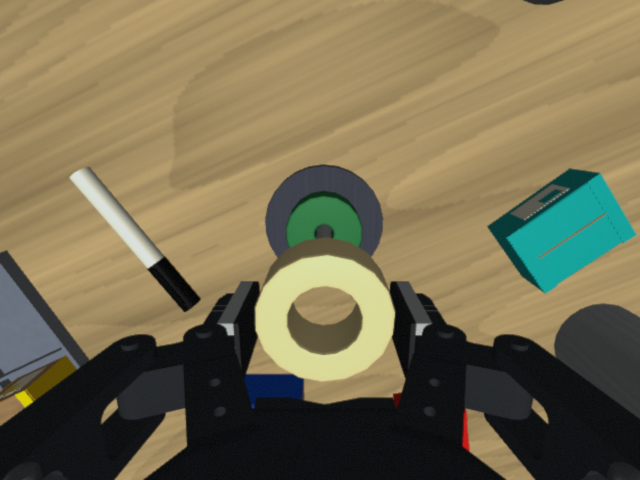

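The tape is level in the grip, its bore at (325,317) and lined up with the rod at (323,230). It is within a millimetre of the rod by position, so I'll lower it.

Emit:
carry_out([
  [[0,0,0],[0,0,0.8],150],
  [[0,0,0],[0,0,2.2],150],
  [[0,0,0],[0,0,4],150],
  [[0,0,0],[0,0,5.8],150],
  [[0,0,0],[0,0,7.3],150],
  [[0,0,0],[0,0,8.4],150],
  [[0,0,0],[0,0,9],150],
  [[0,0,0],[0,0,9.2],150],
])

```text
clock: 17.5
tcp_pos: [0.4697, 0.291, 0.0461]
orientation: [-0.0, 0.205, 0.979, 0.0]
wrist_force: [-0.0, -0.8, -0.2]
finger_gap: 0.0534
grip_force: 26.5
```

Emit:
carry_out([
  [[0,0,0],[0,0,0.1],150],
  [[0,0,0],[0,0,0.2],150],
  [[0,0,0],[0,0,0.3],150],
  [[0,0,0],[0,0,0.4],150],
  [[0,0,0],[0,0,0.4],150],
  [[0,0,0],[0,0,0.4],150],
  [[0,0,0],[0,0,0.4],150],
  [[0,0,0],[0,0,0.4],150],
])

```text
clock: 18.5
tcp_pos: [0.4697, 0.291, 0.0423]
orientation: [0.0, 0.205, 0.979, 0.0]
wrist_force: [-0.3, -0.0, -0.8]
finger_gap: 0.0534
grip_force: 26.5
```

Emit:
carry_out([
  [[0,0,0],[0,0,0.1],150],
  [[0,0,0],[0,0,0.1],150],
  [[0,0,0],[0,0,0.15],150],
  [[0,0,0],[0,0,0.15],150],
  [[0,0,0],[0,0,0.2],150],
  [[0,0,0],[0,0,0.2],150],
  [[0,0,0],[0,0,0.2],150],
  [[0,0,0],[0,0,0.2],150],
])

```text
clock: 19.5
tcp_pos: [0.4697, 0.291, 0.0411]
orientation: [0.0, 0.205, 0.979, 0.0]
wrist_force: [-1.8, -1.0, 7.4]
finger_gap: 0.0532
grip_force: 27.1
```

Emit:
carry_out([
  [[0,0,0],[0,0,0],100],
  [[0,0,0],[0,0,0],60],
  [[0,0,0],[0,0,0],0],
  [[0,0,0],[0,0,0],0],
  [[0,0,0],[0,0,-1],0],
  [[0,0,0],[0,0,-4],0],
  [[0,0,0],[0,0,-8],0],
  [[0,0,0],[0,0,-11.5],0],
])

```text
clock: 20.5
tcp_pos: [0.4699, 0.2911, 0.1574]
orientation: [0.0, 0.205, 0.979, 0.0]
wrist_force: [2.0, 0.3, 0.4]
finger_gap: 0.0853
grip_force: 0.0
```

Run:
```python
from m2 import *
st();go(.6222,.172,.155,66.3)
im,d,w=cloud('wrist');save(im,'w7.png')
reg(w,'tape',(200,150,450,420),.056,.065)
im,d,w=cloud('top')
reg(w,'small',(235,215,295,280),.069,.082);reg(w,'big',(235,215,295,280),.034,.046)
```

```text
20.5 [0.4699 0.2911 0.1574] [2.  0.3 0.4] 0.0853 0.0 j6 [ 0.41  0.3  -0.15  1.11  0.    0.82]
turn [0.1 0.  0. ] shift cm [-18.73  -4.79   0.25]
tape 3457 med [0.4682 0.2918 0.0596] rect c [470.2 291.3] size [52.8 53.5] ang 64.1
small 745 med [0.6204 0.1706 0.075 ] rect c [621.1 171.1] size [55.2 72.9] ang 66.4
big 330 med [0.6154 0.168  0.041 ] rect c [623.6 170.9] size [ 58.6 104.9] ang 66.0
```

The tape is flat at z = 0.060 and centred. Next is the small carton.

Emit:
carry_out([
  [[0,0,0],[-2,-0.5,0],0],
  [[0,0,0],[-6,-1.5,0],0],
  [[0,0,0],[-10.5,-2.7,0],0],
  [[0,0,0],[-14.5,-3.7,1],0],
  [[0,0,0],[-17.5,-4.5,3],0],
  [[0,0,0],[-18.7,-4.8,5],0],
  [[0,0,0],[-18.7,-4.8,6],0],
  [[0,0,0],[-18.7,-4.8,6],0],
])

```text
clock: 21.6
tcp_pos: [0.6198, 0.1723, 0.0938]
orientation: [-0.002, 0.205, 0.979, -0.0]
wrist_force: [-0.5, 0.2, 0.9]
finger_gap: 0.0857
grip_force: 0.0
```

Run:
```python
from m2 import *
st();
im,d,w=cloud('wrist');save(im,'w8.png')
reg(w,'small',(200,80,450,430),.070,.079)
go(.6222,.172,.052,66.3)
```

```text
21.6 [0.6198 0.1723 0.0938] [-0.5  0.2  0.9] 0.0857 0.0 j6 [0.15 0.51 0.01 1.07 0.   0.56]
small 15920 med [0.62   0.1724 0.0738] rect c [623.1 171.4] size [54.7 73.2] ang 66.8
turn [-0.  -0.1  0.1] shift cm [-0.2   0.01  4.3 ]
```

View pics/w8.png

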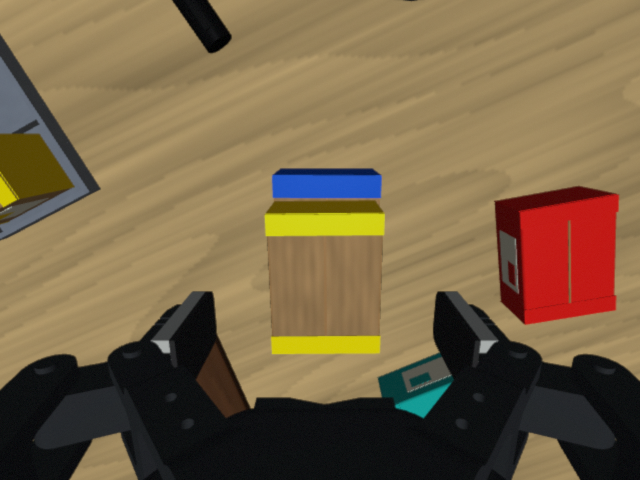

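The yellow-banded carton sits centred between the fingers, edges at 268 and 383. Descending and gripping.

Emit:
carry_out([
  [[0,0,0],[-0.3,0,0.8],0],
  [[0,0,0],[-0.3,0,2],0],
  [[0,0,0],[-0.3,0,3.2],0],
  [[0,0,0],[-0.3,0,4.1],0],
  [[0,0,0],[-0.3,0,4.2],0],
  [[0,0,0],[-0.3,0,4.2],60],
  [[0,0,0],[-0.3,0,4.2],90],
  [[0,0,0],[-0.3,0,4.2],120],
], force=30)

```text
clock: 22.65
tcp_pos: [0.6249, 0.1707, 0.054]
orientation: [0.001, 0.205, 0.979, 0.0]
wrist_force: [-0.6, -0.5, 1.9]
finger_gap: 0.0532
grip_force: 33.2
```

Emit:
carry_out([
  [[0,0,0],[0,0,0],150],
  [[0,0,0],[0,0,0],150],
  [[0,0,0],[0,0,0],150],
  [[0,0,0],[0,0,0],150],
  [[0,0,0],[0,0,-0.3],150],
  [[0,0,0],[0,0,-1],150],
  [[0,0,0],[0,0,-3],150],
  [[0,0,0],[0,0,-6],150],
])

```text
clock: 23.65
tcp_pos: [0.6232, 0.1706, 0.1125]
orientation: [-0.002, 0.205, 0.979, -0.0]
wrist_force: [0.0, -0.3, -2.5]
finger_gap: 0.0535
grip_force: 32.7
```

Run:
```python
from m2 import *
st();go(.4366,.0115,.12,92.3)
im,d,w=cloud('top')
reg(w,'big',(235,215,295,280),.034,.046)
```

```text
23.65 [0.6232 0.1706 0.1125] [ 0.  -0.3 -2.5] 0.0535 32.7 j6 [0.14 0.51 0.04 1.11 0.   0.56]
turn [ -0.   -0.2 -26. ] shift cm [ 10.7  -22.07  -0.68]
big 71 med [0.656  0.1354 0.041 ] rect c [650.2 140.9] size [24.8 31.1] ang 66.3
```

Emit:
carry_out([
  [[0,0,-1],[0.5,-1,-0.7],150],
  [[0,0,-4],[1.9,-4,-0.7],150],
  [[0,0,-9],[3.9,-8,-0.7],150],
  [[0,0,-14],[5.9,-12,-0.7],150],
  [[0,0,-19],[7.8,-16,-0.7],150],
  [[0,0,-23],[9.3,-19.3,-0.7],150],
  [[0,0,-25.5],[10.3,-21.3,-0.7],150],
  [[0,0,-26],[10.7,-22,-0.7],150],
])

```text
clock: 24.7
tcp_pos: [0.4357, 0.0117, 0.1194]
orientation: [-0.001, -0.02, 1.0, 0.0]
wrist_force: [-0.0, 0.4, -2.2]
finger_gap: 0.0531
grip_force: 32.7
```

Run:
```python
from m2 import *
im,d,w=cloud('wrist')
im,d,w=cloud('wrist')
im,d,w=cloud('wrist');st();save(im,'w9.png');np.save('w9.npy',w)
reg(w,'yref',(200,0,450,480),.045,.055)
go(.4366,.0115,.018,92.3)
```

```text
24.85 [0.4379 0.0122 0.1201] [ 0.4 -0.7 -1.4] 0.0533 32.7 j6 [-0.16  0.12 -0.48  0.97  0.   -0.2 ]
yref none
turn [ 0.  0. -0.] shift cm [ 0.14 -0.07 10.21]
```

View pics/w9.png

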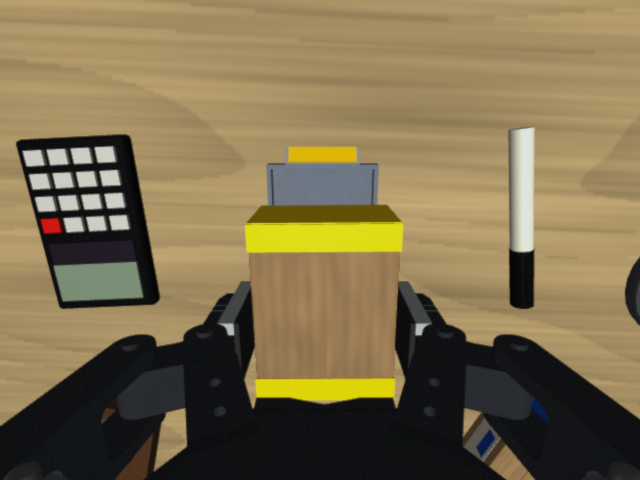

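The tray's front edge runs from (268,164) to (378,164), aligned with the carton. I'll check the bay centre from it.

Run:
```python
from m2 import *
c=env.get_calibration('wrist')
A=px(c,268,164,.012);B=px(c,378,164,.012);print(A,B,(A+B)/2+47*np.array([np.cos(.04),np.sin(.04),0]))
print('carton top ctr',(px(c,246,223,.140)+px(c,402,223,.140))/2)
```

```text
[392.11487362 -27.24078723  12.        ] [389.15331607  46.89552306  12.        ] [437.59649986  11.70686662  12.        ]
carton top ctr [399.98136956  11.02993918 140.        ]
```

Emit:
carry_out([
  [[0,0,0],[0,0,0.8],150],
  [[0,0,0],[0,0,2.4],150],
  [[0,0,0],[0,0,4.2],150],
  [[0,0,0],[0,0,6],150],
  [[0,0,0],[0,0,7.6],150],
  [[0,0,0],[0,0,8.8],150],
  [[0,0,0],[0,0,9.5],150],
  [[0,0,0],[0,0,9.8],150],
])

```text
clock: 25.85
tcp_pos: [0.4381, 0.0123, 0.0219]
orientation: [-0.0, -0.02, 1.0, 0.0]
wrist_force: [-0.2, -0.1, -1.9]
finger_gap: 0.0536
grip_force: 32.7
```

Emit:
carry_out([
  [[0,0,0],[0,0,0.1],150],
  [[0,0,0],[0,0,0.2],150],
  [[0,0,0],[0,0,0.3],150],
  [[0,0,0],[0,0,0.4],150],
  [[0,0,0],[0,0,0.4],150],
  [[0,0,0],[0,0,0.4],150],
  [[0,0,0],[0,0,0.4],150],
  [[0,0,0],[0,0,0.4],150],
])

```text
clock: 26.85
tcp_pos: [0.4381, 0.0122, 0.0183]
orientation: [0.0, -0.02, 1.0, 0.0]
wrist_force: [0.8, 0.1, -1.3]
finger_gap: 0.0533
grip_force: 32.7
```

Emit:
carry_out([
  [[0,0,0],[0,0,0.1],150],
  [[0,0,0],[0,0,0.1],150],
  [[0,0,0],[0,0,0.15],150],
  [[0,0,0],[0,0,0.15],150],
  [[0,0,0],[0,0,0.15],150],
  [[0,0,0],[0,0,0.15],150],
  [[0,0,0],[0,0,0.15],150],
  [[0,0,0],[0,0,0.15],150],
])

```text
clock: 27.85
tcp_pos: [0.438, 0.0122, 0.017]
orientation: [0.0, -0.02, 1.0, 0.0]
wrist_force: [-2.0, 0.1, 6.6]
finger_gap: 0.0532
grip_force: 33.5
```

Emit:
carry_out([
  [[0,0,0],[0,0,0],100],
  [[0,0,0],[0,0,0],60],
  [[0,0,0],[0,0,0],0],
  [[0,0,0],[0,0,0],0],
  [[0,0,0],[0,0,-1],0],
  [[0,0,0],[0,0,-4],0],
  [[0,0,0],[0,0,-8],0],
  [[0,0,0],[0,0,-11],0],
])

```text
clock: 28.85
tcp_pos: [0.4385, 0.0121, 0.1291]
orientation: [0.001, -0.02, 1.0, -0.0]
wrist_force: [0.8, -0.4, -0.1]
finger_gap: 0.0857
grip_force: 0.0
```

Run:
```python
from m2 import *
st();
im,d,w=cloud('wrist')
reg(w,'small',(200,100,450,460),.030,.043)
go(.6245,.1715,.115,66.2)
im,d,w=cloud('top')
reg(w,'big',(235,215,295,280),.034,.046)
```

```text
28.85 [0.4385 0.0121 0.1291] [ 0.8 -0.4 -0.1] 0.0857 0.0 j6 [-0.16  0.11 -0.47  0.99  0.   -0.2 ]
small 9226 med [0.4362 0.0125 0.0368] rect c [444.5  12.7] size [89.9 55. ] ang 2.2
turn [ 0.   0.4 26.1] shift cm [-19.01  15.21   1.86]
big 1068 med [0.6237 0.1705 0.0407] rect c [623.5 170.9] size [ 59.  104.5] ang 66.5
```

The small carton is flat in its bay. Next is the big carton.

Emit:
carry_out([
  [[0,0,2],[-1.5,1.2,0],0],
  [[0,0,6],[-4.8,3.8,0],0],
  [[0,0,11],[-8.3,6.6,0],0],
  [[0,0,16],[-12,9.6,0],0],
  [[0,0,21],[-15.3,12.3,0.5],0],
  [[0,0,25],[-18,14.4,1.2],0],
  [[0,0,26],[-19,15.2,1.9],0],
  [[0,0,26],[-19,15.2,1.9],0],
])

```text
clock: 29.95
tcp_pos: [0.6208, 0.1717, 0.1062]
orientation: [-0.001, 0.205, 0.979, -0.001]
wrist_force: [-0.9, -0.7, 0.3]
finger_gap: 0.085
grip_force: 0.0
```

Emit:
carry_out([
  [[0,0,0],[0,0,0.5],0],
  [[0,0,0],[0,0,1.5],0],
  [[0,0,0],[0,0,3],0],
  [[0,0,0],[0,0,4.2],0],
  [[0,0,0],[0,0,5],0],
  [[0,0,0],[0,0,5],0],
  [[0,0,0],[0,0,5],0],
  [[0,0,0],[0,0,5],0],
])

```text
clock: 30.95
tcp_pos: [0.6222, 0.1719, 0.0584]
orientation: [0.001, 0.205, 0.979, 0.0]
wrist_force: [-0.1, -0.1, 0.3]
finger_gap: 0.0854
grip_force: 0.0
```

Run:
```python
from m2 import *
st();
im,d,w=cloud('wrist');save(im,'w10.png')
reg(w,'big',(200,80,450,450),.036,.045)
go(.625,.1715,.0135,66.3)
```

```text
30.95 [0.6222 0.1719 0.0584] [-0.1 -0.1  0.3] 0.0854 0.0 j6 [ 0.15  0.54 -0.04  0.99  0.    0.56]
big 24917 med [0.6195 0.173  0.0398] rect c [625.5 171.2] size [ 58.8 104.8] ang 66.3
turn [0.  0.1 0. ] shift cm [-0.27  0.08  4.49]
```

Emit:
carry_out([
  [[0,0,0],[-0.3,0,0.8],0],
  [[0,0,0],[-0.3,0,2],0],
  [[0,0,0],[-0.3,0,3.2],0],
  [[0,0,0],[-0.3,0,4.1],0],
  [[0,0,0],[-0.3,0,4.4],0],
  [[0,0,0],[-0.3,0,4.4],60],
  [[0,0,0],[-0.3,0,4.4],90],
  [[0,0,0],[-0.3,0,4.4],120],
], force=40)

```text
clock: 32.0
tcp_pos: [0.625, 0.1707, 0.0144]
orientation: [0.001, 0.205, 0.979, 0.0]
wrist_force: [-0.2, 1.7, 1.1]
finger_gap: 0.0573
grip_force: 45.2
```

Emit:
carry_out([
  [[0,0,0],[0,0,0],150],
  [[0,0,0],[0,0,0],150],
  [[0,0,0],[0,0,0],150],
  [[0,0,0],[0,0,0],150],
  [[0,0,0],[0,0,-0.5],150],
  [[0,0,0],[0,0,-2],150],
  [[0,0,0],[0,0,-5],150],
  [[0,0,0],[0,0,-9],150],
])

```text
clock: 33.0
tcp_pos: [0.6233, 0.1703, 0.104]
orientation: [-0.001, 0.205, 0.979, -0.001]
wrist_force: [0.5, -0.1, -1.8]
finger_gap: 0.0571
grip_force: 44.9
```

Run:
```python
from m2 import *
st();go(.5,-.08,.115,73);go(.46,-.304,.115,81.6)
```

```text
33.0 [0.6233 0.1703 0.104 ] [ 0.5 -0.1 -1.8] 0.0571 44.9 j6 [0.14 0.51 0.03 1.09 0.   0.56]
turn [-0.1 -0.2 -6.7] shift cm [  1.24 -27.88  -1.06]
turn [ -0.1  -0.2 -15.3] shift cm [ -4.1  -50.    -1.04]
```

Emit:
carry_out([
  [[0,0,0],[-0.1,-1.5,-0.5],150],
  [[0,0,-1],[-0.4,-5,-1],150],
  [[0,0,-3],[-0.8,-9.5,-1],150],
  [[0,0,-4],[-1.2,-14.5,-1],150],
  [[0,0,-6],[-1.6,-19.5,-1],150],
  [[0,0,-7],[-2,-24.5,-1],150],
  [[0,0,-9],[-2.4,-29.5,-1],150],
  [[0,0,-11],[-2.8,-34,-1],150],
])

```text
clock: 34.0
tcp_pos: [0.5114, -0.1537, 0.1129]
orientation: [-0.001, 0.11, 0.994, 0.0]
wrist_force: [0.9, -1.7, -1.0]
finger_gap: 0.057
grip_force: 44.9
```

Run:
```python
from m2 import *
st();go(.46,-.304,.115,81.6)
```

```text
34.0 [ 0.5114 -0.1537  0.1129] [ 0.9 -1.7 -1. ] 0.057 44.9 j6 [-0.44  0.3  -0.27  1.   -0.   -0.22]
turn [ 0.  -0.1 -4.3] shift cm [  1.72 -15.79  -0.21]
```

Emit:
carry_out([
  [[0,0,-1],[0.4,-4,0],150],
  [[0,0,-2],[0.9,-8,0],150],
  [[0,0,-3],[1.3,-12,0],150],
  [[0,0,-4],[1.6,-14.5,0],150],
  [[0,0,-4.3],[1.7,-15.7,0],150],
  [[0,0,-4.3],[1.7,-15.7,0],150],
  [[0,0,-4.3],[1.7,-15.7,0],150],
  [[0,0,-4.3],[1.7,-15.7,0],150],
])

```text
clock: 35.0
tcp_pos: [0.4628, -0.3004, 0.1137]
orientation: [-0.0, 0.072, 0.997, 0.0]
wrist_force: [0.0, 0.2, -1.8]
finger_gap: 0.0572
grip_force: 44.9
```

Run:
```python
from m2 import *
im,d,w=cloud('wrist');st();save(im,'w11.png')
go(.46,-.304,.018,81.6)
```

```text
35.05 [ 0.4628 -0.3006  0.1138] [ 0.4  0.  -1.2] 0.0571 44.9 j6 [-0.72  0.33 -0.22  1.01  0.   -0.58]
turn [ 0.  -0.   0.1] shift cm [ 0.23 -0.38  9.58]
```

View pics/w11.png

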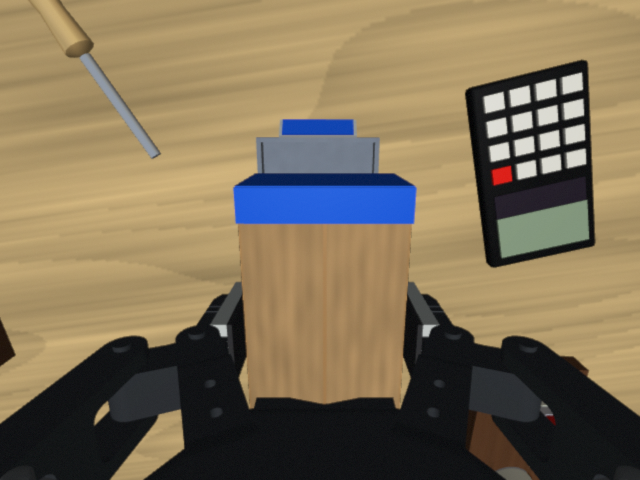

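The blue tray's front edge runs from (257,138) to (379,138). The carton's front top edge runs from (235,186) to (415,186). They are parallel.

Run:
```python
from m2 import *
c=env.get_calibration('wrist')
A=px(c,257,138,.012);B=px(c,379,138,.012);a=np.radians(-8.4);x=np.array([np.cos(a),np.sin(a),0])
print(A,B,np.degrees(np.arctan2(*(B-A)[1::-1])),(A+B)/2+63*x)
print('carton ctr',(px(c,235,186,.1395)+px(c,415,186,.1395))/2+52*x)
```

```text
[ 392.80303045 -334.00894967   12.        ] [ 404.15452358 -256.07423085   12.        ] 81.71292384545916 [ 460.80293399 -304.24482106   12.        ]
carton ctr [ 463.27524979 -300.16549154  139.5       ]
```

Emit:
carry_out([
  [[0,0,0],[0.2,-0.4,0.5],150],
  [[0,0,0],[0.2,-0.4,2],150],
  [[0,0,0],[0.2,-0.4,4],150],
  [[0,0,0],[0.2,-0.4,5.8],150],
  [[0,0,0],[0.2,-0.4,7.3],150],
  [[0,0,0],[0.2,-0.4,8.4],150],
  [[0,0,0],[0.2,-0.4,9],150],
  [[0,0,0],[0.2,-0.4,9.2],150],
])

```text
clock: 36.05
tcp_pos: [0.46, -0.3052, 0.0216]
orientation: [-0.0, 0.073, 0.997, 0.0]
wrist_force: [-0.3, -0.7, -1.4]
finger_gap: 0.0568
grip_force: 44.9
```

Emit:
carry_out([
  [[0,0,0],[0,0,0.1],150],
  [[0,0,0],[0,0,0.2],150],
  [[0,0,0],[0,0,0.3],150],
  [[0,0,0],[0,0,0.3],150],
  [[0,0,0],[0,0,0.3],150],
  [[0,0,0],[0,0,0.3],150],
  [[0,0,0],[0,0,0.3],150],
  [[0,0,0],[0,0,0.3],150],
])

```text
clock: 37.05
tcp_pos: [0.4599, -0.3051, 0.0188]
orientation: [0.0, 0.073, 0.997, 0.0]
wrist_force: [0.7, -0.2, -2.4]
finger_gap: 0.057
grip_force: 44.9
```

Emit:
carry_out([
  [[0,0,0],[0,0,0.1],150],
  [[0,0,0],[0,0,0.1],150],
  [[0,0,0],[0,0,0.15],150],
  [[0,0,0],[0,0,0.2],150],
  [[0,0,0],[0,0,0.2],150],
  [[0,0,0],[0,0,0.2],150],
  [[0,0,0],[0,0,0.2],150],
  [[0,0,0],[0,0,0.2],150],
])

```text
clock: 38.05
tcp_pos: [0.46, -0.3052, 0.0174]
orientation: [0.0, 0.073, 0.997, -0.0]
wrist_force: [-2.8, 1.1, 5.7]
finger_gap: 0.0572
grip_force: 45.7
```

Contact. Releasing and rising.

Emit:
carry_out([
  [[0,0,0],[0,0,0],100],
  [[0,0,0],[0,0,0],60],
  [[0,0,0],[0,0,0],0],
  [[0,0,0],[0,0,0],0],
  [[0,0,0],[0,0,-1],0],
  [[0,0,0],[0,0,-4],0],
  [[0,0,0],[0,0,-9],0],
  [[0,0,0],[0,0,-15],0],
])

```text
clock: 39.05
tcp_pos: [0.4593, -0.3046, 0.168]
orientation: [-0.001, 0.073, 0.997, 0.001]
wrist_force: [1.1, -0.8, -0.4]
finger_gap: 0.0854
grip_force: 0.0
```

Emit:
carry_out([
  [[0,0,0],[1,-2,-1],0],
  [[0,0,0],[2,-6,-2],0],
  [[0,0,0],[3,-10,-3],0],
  [[0,0,0],[3,-14,-3],0],
  [[0,0,0],[3,-17,-3],0],
  [[0,0,0],[3,-18,-3],0],
  [[0,0,0],[3,-18,-3],0],
  [[0,0,0],[3,-18,-3],0],
])

```text
clock: 40.05
tcp_pos: [0.4043, -0.4776, 0.1969]
orientation: [-0.0, 0.073, 0.997, 0.0]
wrist_force: [-0.7, -0.1, 0.7]
finger_gap: 0.0852
grip_force: 0.0
```

Run:
```python
from m2 import *
st()
im,d,w=cloud('top');np.save('t9.npy',w);cv2.imwrite('pics/t9.png',cv2.resize(im[180:380,170:510,::-1],None,fx=2.3,fy=2.3,interpolation=cv2.INTER_CUBIC))
reg(w,'small',(305,280,355,360),.030,.042)
reg(w,'big',(435,255,495,355),.036,.0455)
reg(w,'tape',(185,285,240,345),.054,.066)
reg(w,'tins',(380,190,435,275),.045,.06)
```

```text
40.05 [ 0.4043 -0.4776  0.1969] [-0.7 -0.1  0.7] 0.0852 0.0 j6 [-1.    0.42  0.12  1.27  0.   -0.85]
small 693 med [0.4353 0.0121 0.0378] rect c [460.6  14. ] size [125.2  54.2] ang 2.9
big 914 med [ 0.4603 -0.3034  0.0428] rect c [ 483.8 -307.5] size [ 61.2 154.2] ang 82.2
tape 319 med [0.4679 0.2909 0.0608] rect c [468.3 290.2] size [51.9 52.3] ang 66.0
tins 455 med [ 0.6435 -0.1712  0.0548] rect c [ 661. -171.] size [ 39.  116.2] ang 78.1
```

View pics/t9.png

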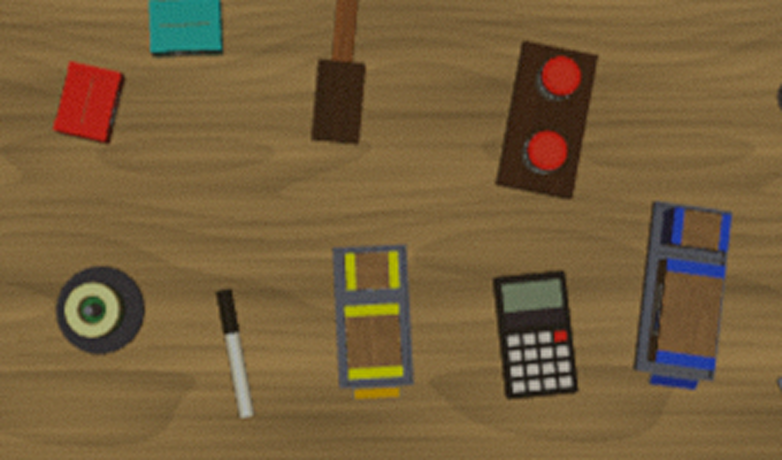

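The final view shows everything in place: tin in the rack (546,150), tape on the post (92,309), small carton in the yellow bay (374,341) and big carton in the blue bay (687,313). The calculator and marker have not been disturbed.

```bash
python3 -c "
from workcell import env
print(env.hand_in())"
```

```text
the job is handed in; nothing more can be done
None
```

The job is handed in at about 40 s on the robot clock. The tin is in the rack, the tape is on the post, both cartons lie flat in their matching bays, and the calculator and marker pen were left where they lay.

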